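Clock the brass die insert against its sprung bar

TASK

Two die inserts sit on blue jigs on the toolmaker's bench, one brass and one grey steel. Turn the brass disc on its jig until its flat edge lies squarely against the sprung alignment bar, then let go of it. Leave the grey disc as it is.

Things in the scene. Friction and masses are not known exactly. Their poses are not given: they have to be found in the camera images.
- brass_disc: Brass disc, 120 mm wide, 6 thick, 0.5 kg, one 72 mm flat 48 mm from centre. Turns only: bore on a pin under a dark 30 mm washer (nut 8.5 mm above disc). Friction holds it; up to 8 N at the dowel turns it. Origin: centre of underside, 15 mm above bench; x points to the flat, z up. Handle: dark dowel 12 mm thick, 30 tall, upright at x -42 mm. Start: flat 45-120 deg counterclockwise of its place
- brass_jig: Blue jig plate under the brass disc, 190 x 150 x 15 mm, fixed. Origin: on the bench under the disc's pin; x points from the pin to the alignment bar; the plate spans x -73 to +117 mm. Job done when the disc's x points the same way as the jig's x. A fixed steel block stands behind the bar at x 94 to 110 mm, top 35 mm above the bench.
- align_bar (a joint): Slide (m) of the aluminium bar on the brass disc's jig: 14 mm thick, 100 long, top 27.5 mm above bench. 0: face 48 mm from the pin, flush on the flat; grows as it is pushed back along jig x, 0.012 while it rides on the disc's round edge. A light spring (2 to 3 N) presses it on the disc, so it follows by itself when the flat comes round.
- steel_dowel (a point): Top centre of the dark dowel on the other disc: grey steel, same size, on a like blue jig with its own bar. That disc is not aligned either but must be left alone.
Things that resemble listed ones, but are neither listed nor needed, are in the scene too. Leave any green or turquoise look-alike of the brass_jig alone. Of the things that look like the brass_disc, the smaller one is meant.

How it is judged (in metres and radians):
At the end, for the whole second after the job is handed in: The brass disc is at rest with its flat parallel to the alignment bar within 10 degrees, the bar has followed to within 6 mm of its flush position, and the grey disc's dowel is within 12 mm of where it started (angle between the x axis of brass_disc and the x axis of brass_jig, either way round below 0.175 rad and value of joint align_bar between -0.002 and 0.006 m and angular speed of brass_disc below 0.1 rad/s and distance of steel_dowel from where it was at the start of the episode below 0.012 m); the robot touches nothing.
It fails at once if the grey steel disc is turned or shifted (its dowel moves more than 12 mm) (distance of steel_dowel from where it was at the start of the episode above 0.012 m).
It also fails if it takes over 38 s, if anything falls off the work surface, if the arm or the gripper's body presses on something with over 40 N, if the wrist force passes 120 N, or if a joint passes its speed limit or range.

ROBOT

A 7-joint arm with a two-finger parallel gripper is mounted at the origin on the work surface. World frame = base frame: x ahead of the robot, y to its left, z up, the work surface at z = 0. Lengths are in mm, angles in rad, forces in N, time in s.
With the tool pointing down it reaches from about 425 to 800 mm from the base axis. Payload 8.3 kg.
Tool frame: the origin (TCP) lies at the very end of the fingers, on their centre line; the grasp point (between the pads) lies 19 mm behind it (r.grip_depth is the distance from the TCP to the grasp point, in mm); x points along the fingers, z is the direction in which the jaws open and shut, and the axes are right-handed (so a half turn about x gives the same grasp; the last joint's range is limited). The gripper opens to 85 mm and grips with 20 to 120 N. Pads are 22 mm wide; open, the fingers measure 114 mm over their backs; the gripper's body (76 mm by 85 mm) begins 54 mm behind the grasp point. The pads swing forward as they close: fully open they stand 13 mm farther back than shut.
Start: joints at [-1.294, 0.383, 0.016, 1.37, -0.006, 1.388, -0.046], TCP at [208.259, 589.263, 231.279] pointing down, gripper open.
Joint ranges: [-2.95, 2.95], [-0.25, 2.06], [-1.52, 1.56], [0.18, 2.33], [-1.44, 4.58], [0.02, 2.06], [-3.01, 3.01]. Speed limits (rad/s): [2.39, 2.39, 3.01, 3.01, 3.14, 3.14, 3.14].

INTERFACE

Orientations are given as a 3x3 rotation matrix whose columns are the frame's x, y, z axes.
In Python, from station import read_state, imaging, r gives the robot as it stands.
- The arm moves only by the tool jog_arm, never from a script. Its argument "deltas" is a list of rows, each a list of 3 entries, a list of its own where there are three numbers: the closure, from 0 (fully open) to 1 (shut), then the shift along the world's x, y, z in cm, then the turn, a rotation vector about the world's x, y, z in degrees. A call has 1 to 8 rows; each row shifts and turns the pose as measured when the row begins; what a row does not reach is not made up. A row lasts 1/8 s, in which the tool goes at most 62.5 mm and 10.7 degrees, less where a joint would pass 70% of its speed; a pose out of reach is approached as far as the arm can. A call with a gripper value outside its range is refused whole. The fingers move at their own pace and stop on an object; "newtons" is the grip in N (left out, the last holds). Time passes only in rows, so rows that do not move let the fingers close. It gives the time, the measured TCP pose, the force and the opening at its end, in the units of the state.
- read_state(): the state, without advancing time (a new reading comes with each control period).
- imaging.camera(name): name is "scene" or "top"; returns a dict with "image" (400x640x3 uint8, red, green, blue), "range_z" (400x640 float32, mm along the optical axis (not along the pixel's ray), 0 where there is no reading), "fx", "fy", "cx", "cy" (pixels), "R" (3x3) and "t" (3): a world point X has camera coordinates R X + t. Camera axes: x right, y down, z forward; pixel columns grow to the right and rows downward; lengths in mm; the calibration is good to about 2 mm. A picture is of the moment at which its call begins.
- r.close_job(): hands the job in, once; it reports no verdict.
The state is a dict: "clock": time; "qpos": joint angles; "qvel": joint speeds; "joint_torque": joint torques, N m; "position": TCP position; "tool_rot": TCP orientation; "contact_force": force on the tool from outside, world axes, zero at the start; "torque": the same for the moment, N m; "gripper_width": opening from 0.0 (shut) to 1.0 (fully open).
Only numpy, scipy, OpenCV 4.12 (cv2) and the standard library are available. Lean on these libraries where they do the work, as an engineer would, in place of code of your own. Each camera call takes 0.05 s, during which the arm holds its last target.

## Working session

There is one attempt and no reset: what is moved stays moved. The work goes in short steps, Python scripts to look and compute and a tool call to move; the robot and the scene stay as the last step left them, time stands still between calls to the robot, and variables do not carry over. Pictures are saved under pics/ and viewed, and the job is handed in when it is done.

Besides the shell and the picture viewer there is one more tool, called after ">>>" in YAML: its name, and indented under it one key for each argument. jog_arm: Moves the arm, as the interface text tells. Its arguments: {"type":"object","properties":{"deltas":{"type":"array","items":{"type":"array"}},"newtons":{"type":"number"}},"required":["deltas"]}

```bash
mkdir -p pics; ls; python3 - <<'E'
from station import read_state, imaging, r
import cv2,numpy as np
s=read_state();print(s['clock'],s['position'],s['tool_rot'],s['gripper_width'])
for n in("scene","top"):
    c=imaging.camera(n);cv2.imwrite(f"pics/{n}0.png",c["image"][:,:,::-1]);np.savez(f"{n}0.npz",**c)
    print(n,c["fx"],c["cx"],c["cy"],np.round(c["R"],3).tolist(),c["t"])
E
```

```text
pics
0.0 [208.0853285  588.81937908 230.28095037] [[-6.32263871e-04 -9.42857844e-01  3.33194668e-01]
 [-1.82110739e-03  3.33195268e-01  9.42856085e-01]
 [-9.99998142e-01 -1.06494323e-05 -1.92771271e-03]] 0.9987074847333507
scene 447.1872016106508 307.83077438512646 198.99231733209194 [[0.381, 0.925, -0.015], [0.723, -0.308, -0.619], [-0.577, 0.224, -0.785]] [-117.54959715 -289.10765933 1389.30347036]
top 362.99261470413927 322.5179182014176 196.57685521198542 [[0.016, -1.0, 0.01], [-0.998, -0.016, -0.066], [0.066, -0.009, -0.998]] [-36.56338285 447.13541872 896.65010558]
```

View pics/scene0.png

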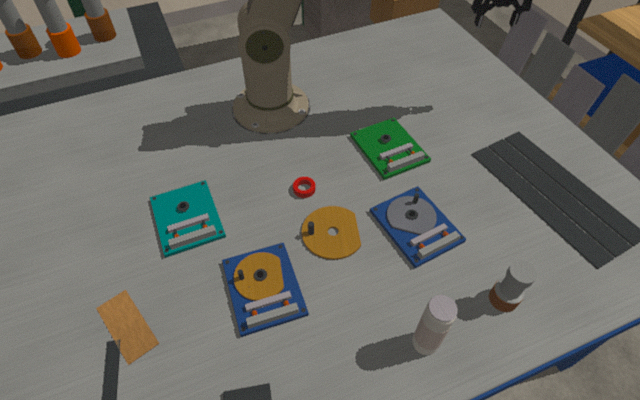

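View pics/top0.png

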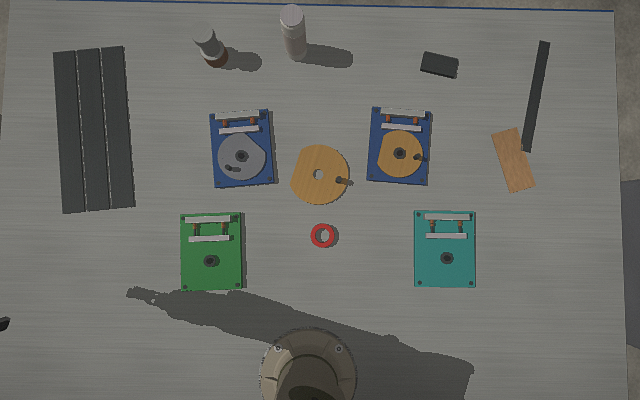

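The thing wanted could be confused with four others. All pixels are in the top view:
- Brass disc on the blue jig, (400,153). This is my choice: it's the smaller disc, on a blue jig with a washer.
- Larger loose brass disc, (320,174).
- Grey disc on the other blue jig, (241,157).
- Green jig (211,260) and turquoise jig (446,258), both empty.

Next I'll take a close crop and measure.

```bash
cat > h.py <<'E'
import numpy as np,cv2
def ray(c,uv,z):
    uv=np.atleast_2d(np.array(uv,float))
    d=np.c_[(uv[:,0]-c["cx"])/c["fx"],(uv[:,1]-c["cy"])/c["fy"],np.ones(len(uv))]
    R=np.array(c["R"]);o=-R.T@np.array(c["t"]);w=d@R
    return o+w*((z-o[2])/w[:,2])[:,None]
def px(c,X):
    p=np.array(c["R"])@np.array(X,float)+c["t"];return p[0]/p[2]*c["fx"]+c["cx"],p[1]/p[2]*c["fy"]+c["cy"]
def jig(c,box,tag):
    x0,y0,x1,y1=box;im=np.ascontiguousarray(c["image"]);hsv=cv2.cvtColor(im,cv2.COLOR_RGB2HSV)
    M=np.zeros(im.shape[:2],np.uint8);M[y0:y1,x0:x1]=1
    bl=cv2.inRange(hsv,(105,100,30),(125,255,255))*M
    pts=np.argwhere(bl)[:,::-1]
    P=ray(c,pts,15)[:,:2].astype(np.float32);rect=cv2.minAreaRect(P)
    print(tag,"jig rect",rect)
    br=cv2.inRange(hsv,(12,90,60),(30,255,255))*M
    n,l,st,ce=cv2.connectedComponentsWithStats(br)
    k=1+np.argmax(st[1:,4]);cs,_=cv2.findContours((l==k).astype(np.uint8),cv2.RETR_EXTERNAL,cv2.CHAIN_APPROX_NONE)
    Q=ray(c,cs[0][:,0],21)[:,:2].astype(np.float32)
    print(tag,"disc n",st[k],"encl circ",cv2.minEnclosingCircle(Q))
    dk=(hsv[:,:,2]<75).astype(np.uint8)*M*(hsv[:,:,1]<110)
    n,l,st,ce=cv2.connectedComponentsWithStats(dk)
    for i in range(1,n):
        if st[i,4]>12: print(tag,"dark",st[i],ce[i],ray(c,ce[i],51)[0].round(1),ray(c,ce[i],29.5)[0].round(1))
    cv2.imwrite(f"pics/{tag}.png",cv2.resize(im[y0:y1,x0:x1,::-1],None,fx=6,fy=6,interpolation=cv2.INTER_CUBIC))
E
python3 - <<'E'
from h import *
a=dict(np.load("top0.npz"));b=dict(np.load("scene0.npz"))
jig(a,(355,95,445,195),"topc");jig(b,(212,235,315,335),"scenec")
E
```

```text
topc jig rect ((581.5689697265625, -219.90980529785156), (149.490478515625, 188.83334350585938), 85.89196014404297)
topc disc n [ 377  130   46   47 1528] encl circ ((559.5551147460938, -218.88375854492188), 60.13703536987305)
topc dark [374 108   5   5  14] [375.85714286 109.92857143] [ 660.5 -156.6   51. ] [ 667.2 -160.    29.5]
topc dark [417 113  12   8  44] [424.36363636 116.86363636] [ 645.4 -275.9   51. ] [ 651.8 -282.2   29.5]
topc dark [380 114  36   5  87] [398.29885057 115.89655172] [ 646.6 -211.8   51. ] [ 653.  -216.5   29.5]
topc dark [429 114   4  33  43] [430.44186047 130.27906977] [ 612.3 -290.8   51. ] [ 617.8 -297.4   29.5]
topc dark [414 121   5   5  13] [416.23076923 123.30769231] [ 629.  -255.9   51. ] [ 634.9 -261.7   29.5]
topc dark [405 128  18   5  29] [415.5862069  130.82758621] [ 610.2 -254.3   51. ] [ 615.7 -260.    29.5]
topc dark [421 142   9  32  67] [426.44776119 158.19402985] [ 543.1 -280.7   51. ] [ 546.9 -287.1   29.5]
topc dark [394 148  12  11 106] [399.27358491 152.91509434] [ 554.9 -214.4   51. ] [ 559.  -219.1   29.5]
topc dark [413 154   8   
[... 744 characters left out ...]
222.04 268.36] [ 528.9 -292.8   51. ] [ 515.8 -292.8   29.5]
scenec dark [254 269  13  12 112] [259.79464286 274.73214286] [ 576.  -221.5   51. ] [ 564.  -219.8   29.5]
scenec dark [238 270   6  10  43] [240.46511628 274.58139535] [ 559.3 -260.1   51. ] [ 546.9 -259.3   29.5]
scenec dark [222 276   6  13  31] [224.77419355 281.25806452] [ 561.7 -295.9   51. ] [ 549.3 -296.    29.5]
scenec dark [226 290   4   9  14] [227.35714286 293.64285714] [ 591.9 -298.8   51. ] [ 580.3 -299.    29.5]
scenec dark [237 291  16  10  16] [244.5    296.6875] [ 612.6 -267.6   51. ] [ 601.5 -267.    29.5]
scenec dark [241 326   5   5  19] [242.78947368 328.36842105] [ 677.1 -291.3   51. ] [ 667.7 -291.3   29.5]
```

```bash
sleep 0.1
```

```text
(no output)
```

View pics/topc.png

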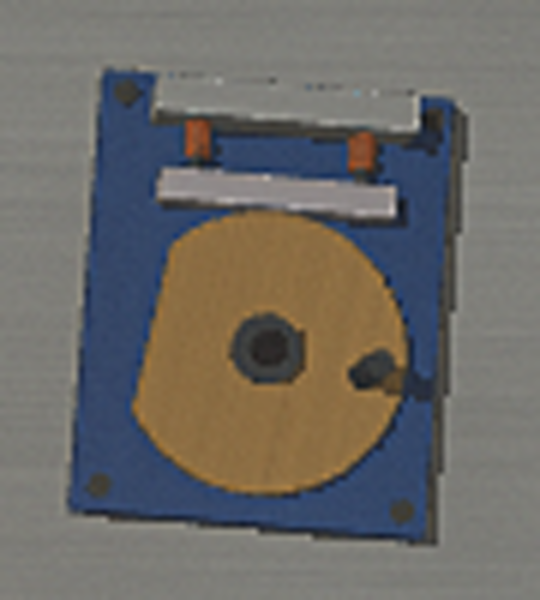

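View pics/scenec.png

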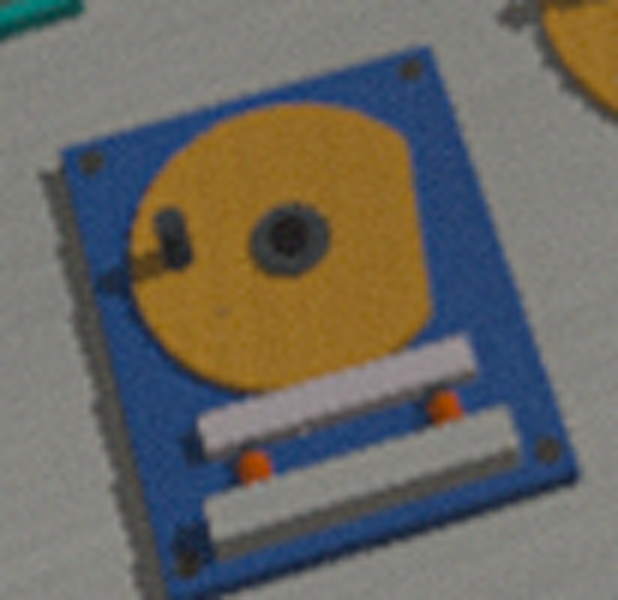

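The crops confirm the brass disc on the blue jig.
- **Pin:** about (560.5, -219).
- **Jig x:** at -4°.
- **Flat:** normal at about 76°, so the disc is about 80° counterclockwise of its place.
- **Dowel:** about (550, -260), pixel (417,154) in the top view.

I'll move over in an arc.

>>> jog_arm:
  deltas:
    - [0.3,[3.5,-4.4,0],[0,0,-5]]
    - [0.5,[3.5,-4.4,0],[0,0,-5]]
    - [0.6,[3.5,-4.4,0],[0,0,-5]]
    - [0.6,[3.5,-4.4,0],[0,0,-5]]
    - [0.6,[3.5,-4.4,0],[0,0,-5]]
    - [0.6,[3.5,-4.4,0],[0,0,-5]]
    - [0.6,[3.5,-4.4,0],[0,0,-5]]
    - [0.6,[3.5,-4.4,0],[0,0,-5]]

```text
clock: 1.1
position: [488.5, 227.6, 226.3]
tool_rot: [[-0.008, -0.499, 0.867], [-0.001, 0.867, 0.499], [-1.0, 0.003, -0.008]]
contact_force: [1.7, 0.7, -0.7]
gripper_width: 0.399
```

>>> jog_arm:
  deltas:
    - [0.6,[1.2,-6.0,0],[0,0,-5]]
    - [0.6,[1.2,-6.0,0],[0,0,-6]]
    - [0.6,[1,-6.0,0],[0,0,-6]]
    - [0.6,[0.8,-6.0,0],[0,0,-6]]
    - [0.6,[0.6,-6.0,0],[0,0,-6]]
    - [0.6,[0.6,-6.0,0],[0,0,-5]]
    - [0.6,[0.4,-6.0,-2],[0,0,-5]]
    - [0.6,[0.4,-5.5,-2],[0,0,-5]]

```text
clock: 2.1
position: [551.4, -258.7, 185.5]
tool_rot: [[-0.005, 0.266, 0.964], [0.004, 0.964, -0.266], [-1.0, 0.003, -0.006]]
contact_force: [0.7, -0.4, 0.7]
gripper_width: 0.398
```

>>> jog_arm:
  deltas:
    - [0.6,[0,0,-4.5],[0,0,0]]
    - [0.6,[0,0,-4.5],[0,0,0]]
    - [0.6,[0,0,-2],[0,0,0]]
    - [0.6,[0,0,0],[0,0,0]]

```text
clock: 2.6
position: [546.9, -265.6, 69.2]
tool_rot: [[-0.011, 0.277, 0.961], [0.002, 0.961, -0.277], [-1.0, -0.001, -0.011]]
contact_force: [0.5, 0.1, 0.6]
gripper_width: 0.398
```

```bash
cat > look.py <<'E'
import sys
from station import read_state, imaging
from h import *
k=sys.argv[1];ims=[]
s=read_state();p=s['position'];print(s['clock'],p.round(1) if hasattr(p,'round') else p,s['contact_force'],s['gripper_width'])
for n,(x0,y0,x1,y1) in(("top",(345,80,465,200)),("scene",(200,215,320,335))):
    c=imaging.camera(n);np.savez(f"{n}{k}.npz",**c);print(n,"tcp px",px(c,p))
    ims.append(cv2.resize(np.ascontiguousarray(c["image"][y0:y1,x0:x1,::-1]),(390,390),interpolation=cv2.INTER_CUBIC))
cv2.imwrite(f"pics/l{k}.png",np.hstack(ims))
E
python3 look.py 1
```

```text
2.6 [ 546.9 -265.6   69.2] [0.47756718 0.13180052 0.62543994] 0.39815551399584803
top tcp px (np.float64(422.38194210531105), np.float64(155.19038344335848))
scene tcp px (np.float64(235.15182282519316), np.float64(266.6056025343372))
```

View pics/l1.png

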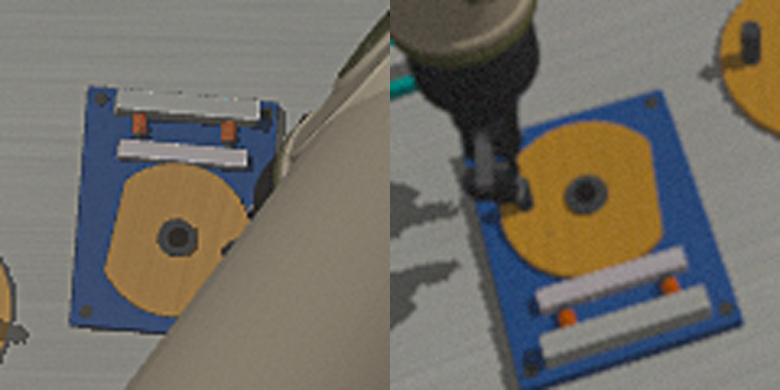

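The scene crop shows the fingers just above the dowel, about 6 mm too far in -y. I'll correct that, then descend.

>>> jog_arm:
  deltas:
    - [0.6,[0.3,0.6,0],[0,0,1]]
    - [0.6,[0,0,0],[0,0,0]]

```text
clock: 2.95
position: [553.1, -260.0, 73.9]
tool_rot: [[-0.004, 0.258, 0.966], [-0.0, 0.966, -0.258], [-1.0, -0.001, -0.004]]
contact_force: [-0.3, 0.5, -0.1]
gripper_width: 0.394
```

>>> jog_arm:
  deltas:
    - [0.6,[-0.2,0,-2],[0,0,0]]
    - [0.6,[0,0,-1.2],[0,0,0]]
    - [0.6,[0,0,-0.8],[0,0,0]]
    - [0.6,[0,0,0],[0,0,0]]

```text
clock: 3.45
position: [551.1, -259.6, 31.8]
tool_rot: [[-0.004, 0.258, 0.966], [-0.0, 0.966, -0.258], [-1.0, -0.001, -0.003]]
contact_force: [-0.6, 0.0, -0.4]
gripper_width: 0.401
```

```bash
python3 look.py 2
```

```text
3.45 [ 551.1 -259.6   31.8] [-0.56025781  0.00445936 -0.40820848] 0.4010612722775362
top tcp px (np.float64(415.7062446988854), np.float64(156.19301606622162))
scene tcp px (np.float64(240.71177508487054), np.float64(275.6684776315278))
```

View pics/l2.png

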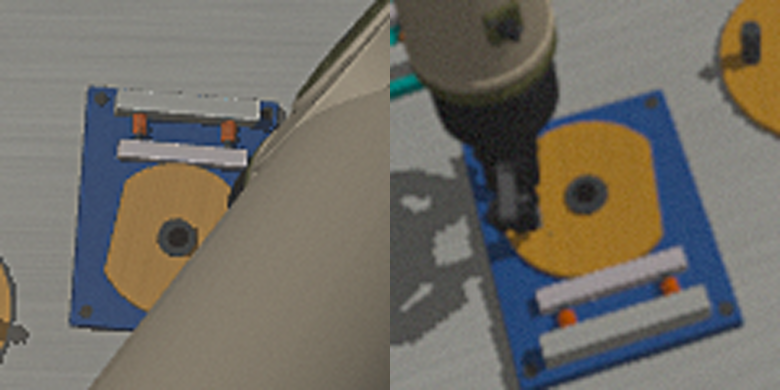

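The fingers straddle the dowel, and there is no contact. I'll close to a loose cage.

>>> jog_arm:
  deltas:
    - [0.78,[0,0,0],[0,0,0]]
    - [0.78,[0,0,0],[0,0,0]]
  newtons: 20

```text
clock: 3.8
position: [552.1, -260.5, 33.6]
tool_rot: [[-0.001, 0.258, 0.966], [-0.002, 0.966, -0.258], [-1.0, -0.002, -0.0]]
contact_force: [0.3, -0.4, -0.1]
gripper_width: 0.219
```

>>> jog_arm:
  deltas:
    - [0.78,[-0.6,0.2,0],[0,0,-8]]
    - [0.78,[-0.55,0.25,0],[0,0,-8]]
    - [0.78,[-0.5,0.35,0],[0,0,-8]]
    - [0.78,[-0.45,0.4,0],[0,0,-8]]
    - [0.78,[0,0,0],[0,0,0]]

```text
clock: 4.42
position: [536.3, -251.4, 36.9]
tool_rot: [[0.01, 0.742, 0.67], [-0.01, 0.67, -0.742], [-1.0, 0.001, 0.014]]
contact_force: [0.2, 0.5, -0.5]
gripper_width: 0.224
```

```bash
python3 look.py 3
```

```text
4.425 [ 536.3 -251.4   36.9] [ 0.16782593  0.50707627 -0.47266146] 0.22387281683500462
top tcp px (np.float64(412.9450596874245), np.float64(161.67119542292377))
scene tcp px (np.float64(242.00250613733942), np.float64(267.8316049501819))
```

View pics/l3.png

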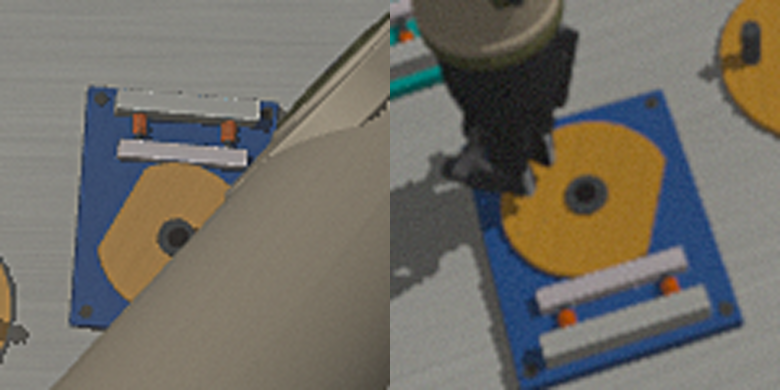

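The disc is turning with the dowel: in the crop, the flat's normal has come round by about 20°. I'll continue, and lower z slightly.

>>> jog_arm:
  deltas:
    - [0.78,[-0.5,0.4,-0.3],[0,0,-6]]
    - [0.78,[-0.45,0.45,-0.2],[0,0,-7]]
    - [0.78,[-0.35,0.5,-0.1],[0,0,-7]]
    - [0.78,[-0.3,0.55,0],[0,0,-7]]
    - [0.78,[0,0,0],[0,0,0]]

```text
clock: 5.15
position: [527.3, -241.0, 37.2]
tool_rot: [[0.019, 0.967, 0.254], [-0.03, 0.255, -0.967], [-0.999, 0.011, 0.034]]
contact_force: [0.4, -0.3, -0.8]
gripper_width: 0.217
```

```bash
python3 look.py 4
```

```text
5.15 [ 527.3 -241.    37.2] [ 0.39520454 -0.34093043 -0.80282127] 0.21713730037223425
top tcp px (np.float64(408.77447561488106), np.float64(165.21214093341666))
scene tcp px (np.float64(245.23897440606288), np.float64(262.90875155409117))
```

View pics/l4.png

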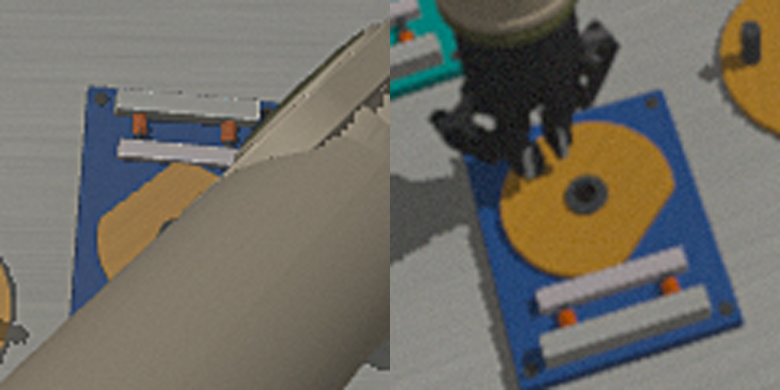

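The flat is now about 40° from its place, and the moves lag the commands. I'll continue with less turn, since the tool yaw is running ahead.

>>> jog_arm:
  deltas:
    - [0.78,[-0.5,0.5,-0.4],[0,0,0]]
    - [0.78,[-0.4,0.6,-0.3],[0,0,-2]]
    - [0.78,[-0.3,0.7,-0.2],[0,0,-4]]
    - [0.78,[0,0,0],[0,0,0]]

```text
clock: 5.75
position: [520.0, -231.2, 33.6]
tool_rot: [[0.029, 0.988, 0.154], [-0.044, 0.155, -0.987], [-0.999, 0.022, 0.048]]
contact_force: [-0.1, 0.2, -0.6]
gripper_width: 0.221
```

```bash
python3 look.py 5
```

```text
5.75 [ 520.  -231.2   33.6] [-0.07497632  0.16607312 -0.57927306] 0.2209796962210419
top tcp px (np.float64(404.4625279600581), np.float64(168.27542366669766))
scene tcp px (np.float64(248.6254181903528), np.float64(259.654370837814))
```

View pics/l5.png

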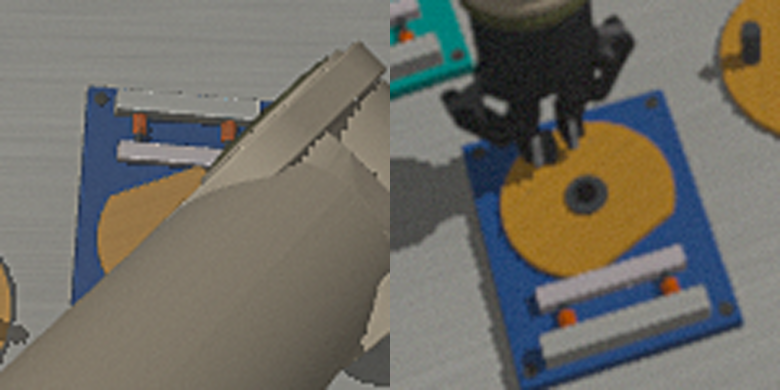

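About 20° is left. The tool has tilted by 3°, so I'll correct that along the way.

>>> jog_arm:
  deltas:
    - [0.78,[-0.15,0.7,0],[1.2,0.8,-2]]
    - [0.78,[-0.05,0.7,0],[1.2,0.8,-2]]
    - [0.78,[0,0.6,0],[0,0,-2]]
    - [0.78,[0,0,0],[0,0,0]]

```text
clock: 6.35
position: [515.9, -213.0, 33.3]
tool_rot: [[-0.005, 0.999, 0.046], [-0.001, 0.046, -0.999], [-1.0, -0.005, 0.001]]
contact_force: [-0.1, -0.4, -0.3]
gripper_width: 0.224
```

```bash
python3 look.py 6
```

```text
6.35 [ 515.9 -213.    33.3] [-0.0931366  -0.43401252 -0.27045867] 0.22374880626329727
top tcp px (np.float64(397.12521138857375), np.float64(169.82490958131336))
scene tcp px (np.float64(255.6986149155671), np.float64(255.55570153870534))
```

View pics/l6.png

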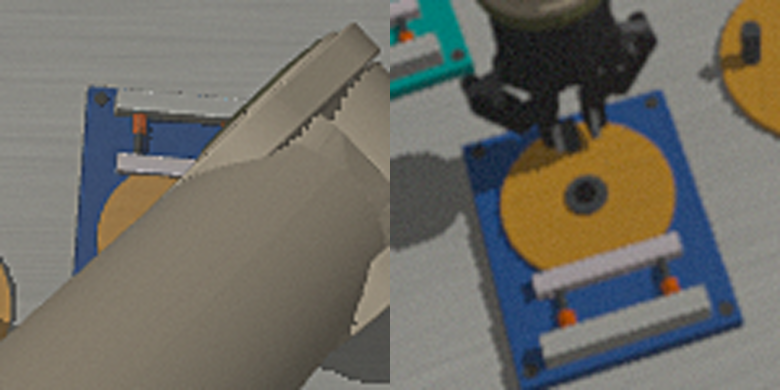

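The bar has followed and looks flush on the flat. I'll let go and lift straight up.

>>> jog_arm:
  deltas:
    - [0.55,[0,0,0],[0,0,0]]
    - [0.55,[0,0,0],[0,0,0]]
    - [0.55,[0,0,2],[0,0,0]]
    - [0.55,[0,0,4],[0,0,0]]
    - [0.55,[0,0,6],[0,0,0]]
    - [0.55,[0,3,5],[0,0,0]]
    - [0.55,[0,6,0],[0,0,0]]
    - [0.55,[0,6,0],[0,0,0]]

```text
clock: 7.45
position: [513.6, -66.1, 215.5]
tool_rot: [[-0.001, 0.999, 0.034], [-0.0, 0.034, -0.999], [-1.0, -0.001, 0.0]]
contact_force: [1.0, 0.7, -0.3]
gripper_width: 0.448
```

>>> jog_arm:
  deltas:
    - [0.55,[0,6,0],[0,0,0]]
    - [0.55,[0,6,0],[0,0,0]]
    - [0.55,[0,6,0],[0,0,0]]
    - [0.55,[0,6,0],[0,0,0]]
    - [0.55,[0,6,0],[0,0,0]]
    - [0.55,[0,0,0],[0,0,0]]

```text
clock: 8.2
position: [511.5, 248.2, 224.1]
tool_rot: [[0.005, 0.999, 0.041], [0.008, 0.041, -0.999], [-1.0, 0.006, -0.008]]
contact_force: [-0.5, -1.8, -0.0]
gripper_width: 0.451
```

```bash
python3 look.py 7; python3 - <<'E'
from h import *
a=dict(np.load("top7.npz"));b=dict(np.load("scene7.npz"))
jig(a,(355,95,445,195),"topd");jig(b,(212,235,315,335),"scened")
cv2.imwrite("pics/full7.png",np.hstack([cv2.resize(np.ascontiguousarray(a["image"][:,:,::-1]),(400,250)),cv2.resize(np.ascontiguousarray(b["image"][:,:,::-1]),(400,250))]))
E
```

```text
8.2 [511.5 248.2 224.1] [-0.51767518 -1.76177843 -0.02460851] 0.4510716009473698
top tcp px (np.float64(181.11277868132575), np.float64(154.32225853718703))
scene tcp px (np.float64(447.069780993609), np.float64(137.24286497978724))
topd jig rect ((581.6558227539062, -219.85997009277344), (149.47116088867188, 188.7567138671875), 85.85035705566406)
topd disc n [ 375  134   47   43 1526] encl circ ((560.042236328125, -218.26438903808594), 59.92021179199219)
topd dark [374 108   5   5  14] [375.85714286 109.92857143] [ 660.5 -156.6   51. ] [ 667.2 -160.    29.5]
topd dark [417 113  12   8  43] [424.48837209 116.86046512] [ 645.4 -276.3   51. ] [ 651.8 -282.5   29.5]
topd dark [380 114  34   5  81] [398.12345679 115.97530864] [ 646.4 -211.4   51. ] [ 652.8 -216.1   29.5]
topd dark [386 119   6   9  32] [388.40625 123.4375 ] [ 627.4 -187.6   51. ] [ 633.3 -191.7   29.5]
topd dark [413 121   6   9  27] [415.44444444 125.40740741] [ 623.7 -254.    51. ] [ 629.5 -259.7   29.5]
topd dark [415 132   8   6  16] [420.  135.5] [ 598.9 -265.1   51. ] [ 604.1 -271.1   29.5]
topd dark [428 142   2  
[... 746 characters left out ...]
  4  16] [272.25 244.5 ] [ 513.7 -170.8   51. ] [ 500.2 -167.8   29.5]
scened dark [278 242   5   6  16] [280.     244.9375] [ 521.7 -155.    51. ] [ 508.4 -151.6   29.5]
scened dark [250 248  16  14  71] [255.56338028 254.07042254] [ 523.  -213.7   51. ] [ 509.7 -211.7   29.5]
scened dark [254 269  13  12 110] [259.87272727 274.72727273] [ 576.  -221.4   51. ] [ 564.  -219.6   29.5]
scened dark [282 294   4   6  14] [283.42857143 296.35714286] [ 643.5 -192.1   51. ] [ 633.2 -189.6   29.5]
scened dark [251 304   3   6  16] [252.125 306.25 ] [ 639.2 -259.5   51. ] [ 628.8 -258.6   29.5]
scened dark [241 326   5   5  18] [243.11111111 328.27777778] [ 677.2 -290.7   51. ] [ 667.8 -290.6   29.5]
```

View pics/l7.png

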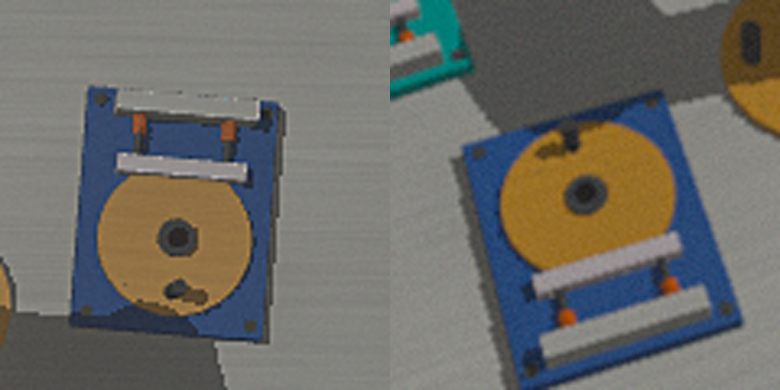

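View pics/full7.png

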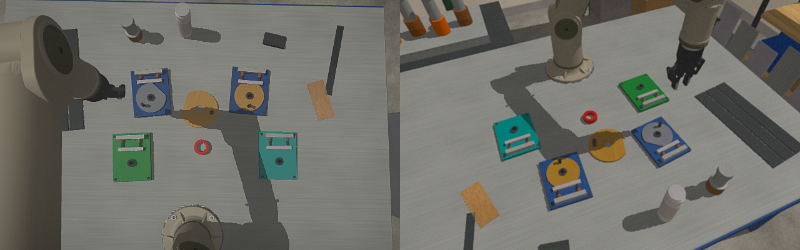

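The dowel is now at about 175° from the pin, where 175.9° is wanted. I'll check how far the bar slid and whether the grey disc's dowel moved, then hand in.

```bash
python3 - <<'E'
from h import *
from station import read_state,imaging
jx=np.array([np.cos(np.radians(-4.1)),np.sin(np.radians(-4.1))]);pin=np.array([560.5,-218.9])
for k in"07":
    c=dict(np.load(f"top{k}.npz"));hsv=cv2.cvtColor(np.ascontiguousarray(c["image"]),cv2.COLOR_RGB2HSV)
    M=np.zeros((400,640),np.uint8);M[120:145,375:430]=1
    m=((hsv[:,:,2]>130)&(hsv[:,:,1]<60)).astype(np.uint8)*M
    n,l,st,ce=cv2.connectedComponentsWithStats(m);i=1+np.argmax(st[1:,4])
    P=ray(c,np.argwhere(l==i)[:,::-1],27.5)[:,:2];q=(P-pin)@jx
    print(k,"bar px",st[i],"centre along jig x",q.mean(),"rect",cv2.minAreaRect(P.astype(np.float32)))
a=dict(np.load("scene0.npz"));c=imaging.camera("scene")
h=lambda c:(cv2.cvtColor(np.ascontiguousarray(c["image"]),cv2.COLOR_RGB2HSV)[190:212,408:424,2]<60)
for x in(a,c):
    w=np.argwhere(h(x));print("grey dowel dark centroid",w.mean(0)[::-1]+[408,190],len(w))
print(read_state()["qvel"].round(3))
cv2.imwrite("pics/grey.png",np.hstack([cv2.resize(np.ascontiguousarray(x["image"][180:270,365:470,::-1]),(400,343)) for x in(a,c)]))
E
```

```text
0 bar px [381 123  40   8 189] centre along jig x 66.22882812953227 rect ((626.6956176757812, -222.79664611816406), (98.83183288574219, 12.716570854187012), 85.25682830810547)
7 bar px [381 127  40   9 193] centre along jig x 55.2166372048746 rect ((615.6928100585938, -222.52699279785156), (99.13002014160156, 12.940638542175293), 85.78135681152344)
grey dowel dark centroid [414.625 200.625] 48
grey dowel dark centroid [414.65  200.825] 40
[ 0.021 -0.01   0.013  0.018 -0.005 -0.006  0.002]
```

View pics/grey.png

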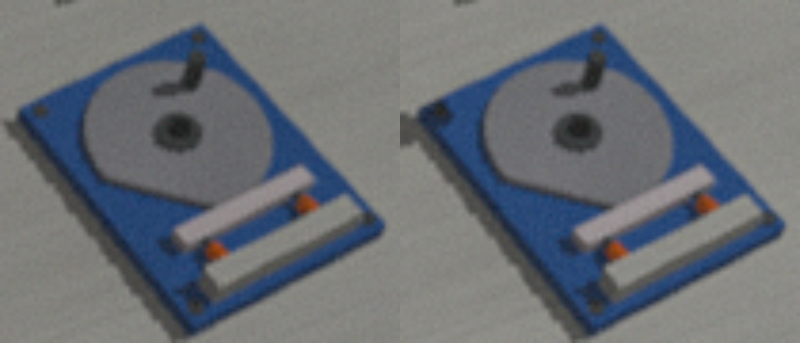

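The bar's centre is at 55.2 mm, where flush is 55, so it has followed fully. The before and after crops of the grey disc match, with its dowel at the same pixel. I'll hand in.

```bash
python3 -c "
from station import r
print(r.close_job())"
```

```text
the job is handed in; nothing more can be done
None
```

I turned the brass disc clockwise by about 80° until its flat met the alignment bar. I did this by caging its dowel loosely between the fingers. Then I let go, backed the arm well clear and handed the job in at about 8 s. No verdict is reported.

Last checks before handing in, all measured from the camera images:
- **Disc angle:** the dowel lies at about 175° from the pin, where 175.9° is wanted, so it is roughly 1° off.
- **Bar:** it slid about 11 mm. Its centre is at 55.2 mm from the pin, where 55 mm is flush.
- **Grey disc:** its dowel stayed at the same pixel, to within 0.2 px.
- **Arm:** it is not touching anything.

One reading disagreed: the scene camera's dowel position was about 4 mm off the top view's. Its colour mask had merged the dowel with its shadow, so I relied on the top view.

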